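# Warm up the cold toast

### The job

The toast in the toaster has gone cold. With the fingertips, push the toaster's lever down until it catches and stays down by itself, then lightly press the bar-shaped reheat key on top of the control end, let it come back up and withdraw, leaving the lever and the toast down. Do not press the round stop key or the square frozen-bread key, and leave the toast and the other things on the worktop alone.

Things in the scene. Friction and masses are not known exactly. Their poses are not given: they have to be found in the camera images.
- toaster: Fixed two-slot toaster, steel, black base and control end; 250 mm long (its x), 165 wide (y), 185 high. Origin on the worktop under its centre; +x runs from the control end, facing the robot, to the far end. The first 58 mm are a flat control deck only 150 mm high; the slotted housing is behind. Below the lever a dial, 50 mm above the worktop, sticks 14 mm out of the front face (x = -125 mm).
- lever (a joint): Toaster's lever with its bread carriage, a slide, in m: 0 is up, growing as the lever goes down, to a firm stop at 0.044. A spring pushes it up (about 2 N at the top, 6 N at the bottom). Pushed past 0.039 it is caught by a latch; let go, it rests at about 0.038 and stays. The stop key frees the latch.
- lever_top (a point): Centre of the top of the lever's grey paddle, 30 mm (toaster's x) by 44 mm (y), 10 mm thick, in the middle of the front face and 21 mm before it, 145 mm above the worktop when up; it travels straight down. Axes as the toaster's.
- reheat_key (a joint): Travel of the reheat key, in m: 0 up, 0.004 fully down; it acts from 0.0025. Sprung: about 1 N to start, 3 N fully down; it springs back when let go.
- reheat_key_top (a point): Centre of the top of the bar-shaped key, 13 mm (toaster's x) by 32 mm (y). Three bare metal keys stand 50 mm apart in a row across the control deck, 29.5 mm behind the front face, tops 156.5 mm above the worktop, 6 mm proud of the deck; the round one in the middle, bar and square on either side, which side varies. Axes as the toaster's; pressing is straight down.
- stop_key (a joint): Travel of the stop key, in m, 0 up, 0.004 fully down. Pressing it frees the latch: lever and toast spring up. Do not press it.
- stop_key_top (a point): Centre of the top of the stop key: the round key, 20 mm across, in the middle of the row.
- frozen_key (a joint): Travel of the frozen-bread key, in m, 0 up, 0.004 fully down. Do not press it.
- frozen_key_top (a point): Centre of the top of the frozen-bread key: the square key, 16 by 16 mm, at one end of the row.
- toast_left: Loose slice of toast, 112 x 15 x 110 mm, upright in the toaster's left (+y) slot, standing on the carriage: 30 mm of it shows above the slot while the lever is up, it sinks below the rim with the lever. Origin: centre of its underside.
- toast_right: The same, in the toaster's right (-y) slot.
- mug: Cream mug with a handle, 82 mm wide, 98 mm high; loose, left of the toaster. Origin: centre of its underside. Leave alone.
- jar: Glass jar with a black lid, 65 mm wide, 86 mm high; loose, close to the toaster's right (-y) flank. Origin: centre of its underside. Leave alone.
- fork: Small steel fork, 204 mm long, lying on the worktop left of the toaster's front; loose. Leave alone.
- tin: Round food tin, 86 mm wide, 40 mm high; loose, on the right. Origin: centre of its underside. Leave alone.
- opener: Black folding pocket opener, 70 x 21 x 10 mm, lying on the right; loose. Origin: on its underside. Leave alone.

How it is judged:
By the outcome, as a careful person would: the job done as asked, in the order asked, and still so for the second after the job is handed in, with the robot touching nothing.
It also fails if it takes over 42 s, if anything falls off the work surface, if the arm or the gripper's body presses on something with over 40 N, if the wrist force passes 120 N, or if a joint passes its speed limit or range.

### The arm

A 6-joint arm with a two-finger parallel gripper is mounted at the origin on a cart in front of the work surface, level with it; the furniture and walls round the work are solid. World frame = base frame: x ahead of the robot, y to its left, z up, the work surface at z = 0. Lengths are in mm, angles in rad, forces in N, time in s.
With the tool pointing down it reaches from about 325 to 900 mm from the base axis. Payload 6.1 kg.
Tool frame: the origin (TCP) lies midway between the tips of the shut fingers; the grasp point (between the pads) lies arm.hold_point_z behind it (arm.hold_point_z is the distance from the TCP to the grasp point, in mm); z points along the fingers, y is the line along which they close (so a half turn about z gives the same grasp; the last joint's range is limited). The gripper opens to 87 mm and grips with 3 to 60 N. Pads are 19 mm wide; open, the fingers measure 117 mm over their backs; the gripper's body (75 mm by 190 mm) begins 51 mm behind the grasp point.
Start: joints at [1.101, 0.22, 1.526, -0, 1.395, -0.126], TCP at [210.665, 588.418, 222.538] pointing down, gripper open.
Joint ranges: [-2.98, 2.98], [-0.91, 2.08], [0.09, 2.57], [-1.24, 4.39], [0.2, 2.65], [-2.68, 2.68]. Speed limits (rad/s): [2.57, 2.57, 3.01, 3.14, 3.14, 3.14].

### API

Orientations are given as a rotation vector (axis times angle).
In Python, from bench import sensors, optics, job, arm gives the robot as it stands. The module is installed in compiled form; this text tells all that it offers.
- The arm moves only by the tool jog_arm, never from a script. Its argument "targets" is a list of rows, each a list of 3 entries, a list of its own where there are three numbers: the shift along the tool's x, y, z scaled (see below), then the turn about the tool's z scaled (see below), then the opening, from -1 (shut) to 1 (fully open). In form: [[[tx, ty, tz], yaw, jaw], ...]. A call has 1 to 10 rows; each row is the pose to reach, as a shift and turn from the pose commanded when the call began, along the tool's axes at that moment; what a row does not reach only later rows make up. The controller multiplies each number of a shift by 40 cm and each number of a turn by 45 degrees. A row lasts 1/10 s, in which the tool goes at most 50 mm and 8.59 degrees, less where a joint would pass 70% of its speed; a pose out of reach is approached as far as the arm can. A call with a number of a shift or a turn outside -1 to 1 is refused whole. A call with a gripper value outside its range is refused whole. The fingers move at their own pace and stop on an object; "newtons" is the grip in N (left out, the last holds). Time passes only in rows, so rows that repeat a pose let the fingers close. It gives the time, the measured TCP pose, the force, the opening and the grip force at its end, in the units of the state.
- sensors.state(): the state, without advancing time (a new reading comes with each control period).
- optics.snapshot(name): name is "side" or "top"; returns the picture (480x640x3 uint8, blue, green, red); there is no depth.
- optics.get_calibration(name): a dict with "intrinsics" (3x3 intrinsics, pixels), "k1" (the pictures are not rectified: a ray, as slopes to the right and down, at radius r is drawn at 1 + k1 r^2 times it, then the intrinsics apply), "extrinsics" (4x4, takes a point from camera to world coordinates). Camera axes: x right, y up, looking along -z (the intrinsics and any distortion apply to the point x, -y, -z); pixel columns grow to the right and rows downward; lengths in mm; the calibration is good to about 2 mm. A picture is of the moment at which its call begins. get_calibration takes no time and is no camera call.
- job.close_job(): hands the job in; it is judged then, once.
The state is a dict: "time_s": time; "joint_positions": joint angles; "qd": joint speeds; "tau": joint torques, N m; "tcp_pos": TCP position; "ee_rot": TCP orientation; "ft_force": force on the tool from outside, world axes, zero at the start; "torque": the same for the moment, N m; "grip_width": finger opening in mm; "finger_force": force on a finger pad.
Only numpy, scipy, OpenCV 4.12 (cv2) and the standard library are available. Lean on these libraries where they do the work, as an engineer would, in place of code of your own. Each camera call takes 0.05 s, during which the arm holds its last target. There are 200 camera calls.

## Working session

There is one attempt and no reset: what is moved stays moved. The work goes in short steps, Python scripts to look and compute and a tool call to move; the robot and the scene stay as the last step left them, time stands still between calls to the robot, and variables do not carry over. Pictures are saved under pics/ and viewed, at most 10 in all, crops included, and the job is handed in when it is done.

Besides the shell and the picture viewer there is one more tool, called after "Emit:" as name([rows], argument=value, ...), one row to a line, values as JSON. jog_arm: Moves the arm, as the interface text tells. Shifts and turns lie within -1 to 1; 1 stands for 40 cm of shift or 45 degrees of turn. Its arguments: {"type":"object","properties":{"targets":{"type":"array","items":{"type":"array"}},"newtons":{"type":"number"}},"required":["targets"]}

```bash
mkdir -p pics; python3 - <<'E'
from bench import sensors, optics, job, arm
import cv2
for n in("top","side"):
    cv2.imwrite(f"pics/{n}0.png",optics.snapshot(n))
    c=optics.get_calibration(n);print(n,c)
print(sensors.state(),arm.hold_point_z)
E
```

```text
top {'intrinsics': array([[433.09315242,   0.        , 322.97156273],
       [  0.        , 433.09315242, 247.50740227],
       [  0.        ,   0.        ,   1.        ]]), 'k1': -0.04335708716766081, 'extrinsics': array([[-6.75392657e-02,  9.75781975e-01, -2.08057649e-01,
         3.89770982e+02],
       [-9.97714551e-01, -6.64786730e-02,  1.20938464e-02,
        -6.86895078e+01],
       [-2.03043908e-03,  2.08398953e-01,  9.78041796e-01,
         9.64564323e+02],
       [ 0.00000000e+00,  0.00000000e+00,  0.00000000e+00,
         1.00000000e+00]])}
side {'intrinsics': array([[470.75484758,   0.        , 320.2283591 ],
       [  0.        , 470.75484758, 241.17178058],
       [  0.        ,   0.        ,   1.        ]]), 'k1': -0.03116345502531121, 'extrinsics': array([[-9.52652378e-01,  2.04753340e-01, -2.24787716e-01,
         3.12080522e+02],
       [-3.04056424e-01, -6.37192681e-01,  7.08191484e-01,
         6.96879491e+02],
       [ 1.77148464e-03,  7.43008450e-01,  6.69279691e-01,
         8.28761795e+02],
       [ 0.00000000e+00,  0.00000000e+00,  0.00000000e+00,
         1.00000000e+00]])}
{'time_s': 0.1, 'joint_positions': array([ 1.10092045e+00,  2.21167061e-01,  1.52750798e+00, -1.77033671e-06,
        1.39469512e+00, -1.26127170e-01]), 'qd': array([-1.88942089e-03, -1.42257197e-03, -9.90566708e-05, -4.78350904e-04,
        4.30019265e-04, -9.09781891e-04]), 'tau': array([ 7.28877476e-04, -4.95946348e+01, -3.88520229e+01,  7.01493002e-02,
        5.15282282e-02, -2.64537363e-05]), 'tcp_pos': array([210.39938185, 587.92177242, 221.52841401]), 'ee_rot': array([-5.37215012e-01, -3.09479060e+00,  2.66939805e-03]), 'ft_force': array([0.11293628, 0.07037624, 0.92909425]), 'torque': array([-0.03525112, -0.00788513,  0.01885899]), 'finger_force': 0.0, 'grip_width': 87.07729997152653} 18.700000000000003
```

View pics/top0.png

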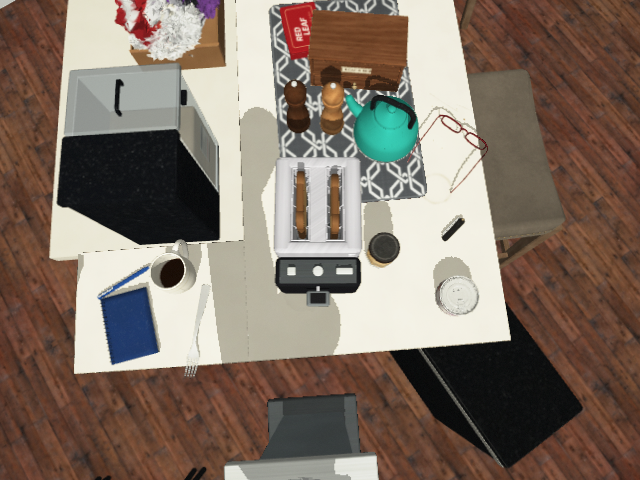

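View pics/side0.png

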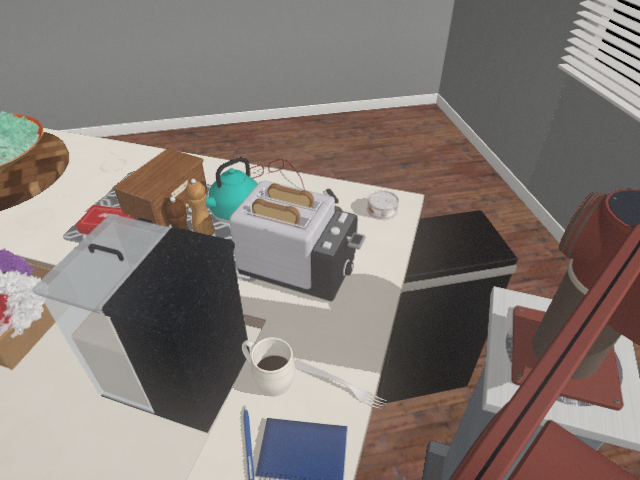

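The top view shows the round key at (318,271), the square key at (291,271) on the left, the bar key at (346,271) on the right (-y), and the lever paddle at (318,297). Next I measure them in both views.

```bash
cat > h.py <<'E'
import numpy as np, cv2
from bench import sensors, optics
def ray(n,uv):
    c=optics.get_calibration(n);K=np.array(c["intrinsics"]);k=c["k1"]
    p=cv2.undistortPoints(np.array([[uv]],float),K,np.array([k,0,0,0,0.]))[0,0]
    E=np.array(c["extrinsics"]);d=E[:3,:3]@[p[0],-p[1],-1];return E[:3,3],d
def plane(n,uv,z):
    o,d=ray(n,uv);return o+d*(z-o[2])/d[2]
def two(a,b):
    (o,d),(p,e)=ray("top",a),ray("side",b)
    s=np.linalg.lstsq(np.c_[d,-e],p-o,rcond=None)[0]
    A,B=o+s[0]*d,p+s[1]*e;return (A+B)/2,np.linalg.norm(A-B)
def blobs(img,box,lo,hi=256,amin=15):
    x,y,X,Y=box;g=cv2.cvtColor(img[y:Y,x:X],6)
    m=((g>=lo)&(g<hi)).astype(np.uint8)
    n,_,st,ce=cv2.connectedComponentsWithStats(m)
    return [(ce[i]+[x,y],st[i][:].tolist()) for i in range(1,n) if st[i][4]>=amin]
E
python3 - <<'E'
from h import *
t=cv2.imread("pics/top0.png");s=cv2.imread("pics/side0.png")
for c,st in blobs(t,(278,260,360,288),120): print(c.round(1),st[2:],plane("top",c,156.5).round(1))
print()
for c,st in blobs(s,(318,205,362,260),130): print(c.round(1),st[2:],plane("side",c,156.5).round(1))
a=cv2.resize(t[240:320,260:380],None,fx=5,fy=5,interpolation=2)
b=cv2.resize(s[190:290,300:380],None,fx=4,fy=4,interpolation=2)
cv2.imwrite("pics/c.png",np.hstack([a[:,:460],np.zeros((400,10,3),np.uint8),b]))
for q in [(0,0)]:
  pass
print(plane("top",(240,242),0),plane("top",(219,238),0),plane("top",(148,244),0),two((219,135),(167,232)))
E
```

```text
[291.1 270.9] [9, 9, 78] [520.6 -15.5 156.5]
[317.6 270.6] [12, 10, 93] [517.9 -65.6 156.5]
[344.  270.9] [17, 7, 117] [ 513.9 -115.2  156.5]

[338.1 215.6] [44, 34, 720] [ 525.6 -109.5  156.5]
[335.1 230.4] [9, 8, 66] [517.6 -58.  156.5]
[357.3 250.9] [13, 20, 132] [455.   -9.2 156.5]
[326.9 244.6] [9, 8, 58] [521.   -8.4 156.5]
[620.71879868 107.90785443   0.        ] [633.43627206 155.92385841   0.        ] [630.538144   320.25558154   0.        ] (array([802.98584369, 110.84213825, 206.10086267]), np.float64(35.42030827449063))
```

View pics/c.png

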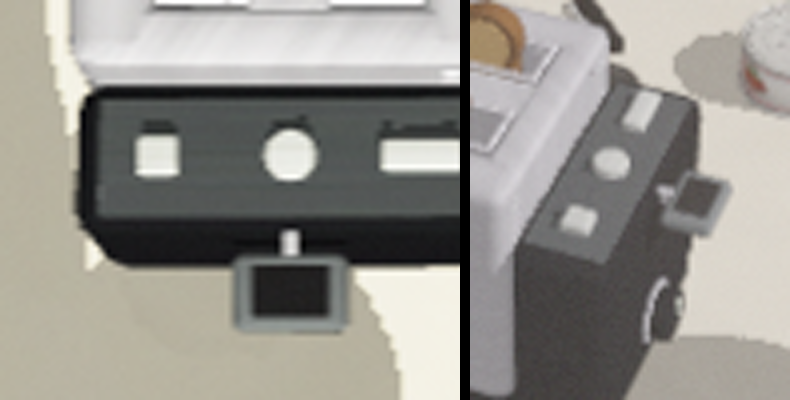

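Bar key at the -y end confirmed: the crop shows square and round on the left and middle, and the paddle in front of the middle. Now I plan the moves.

```bash
cat >> h.py <<'E'
from scipy.spatial.transform import Rotation as R
YAW=-0.060
def plan(*pts):
    s=sensors.state();M=R.from_rotvec(s["ee_rot"]).as_matrix();p=np.array(s["tcp_pos"])
    ty=np.array([-np.sin(YAW),np.cos(YAW),0]);ty=ty*np.sign(ty@M[:,1])
    yaw=np.degrees(np.arctan2(-(ty@M[:,0]),ty@M[:,1]))
    print("tcp",p.round(1),"F",np.round(s["ft_force"],2),"t",s["time_s"],"yaw/45",round(yaw/45,4),"w",s["grip_width"],"z",M[:,2].round(3))
    for q in pts: print(q,"->",(M.T@(np.array(q)-p)/400).round(4))
E
python3 - <<'E'
from h import *
A=[((291.1,270.9),(326.9,244.6)),((317.6,270.6),(335,229.8)),((344.5,270.9),(300+643/4-470/4,190+110/4))]
for a,b in A: print(*two(a,b),plane("side",b,156.5))
print("bar top",plane("top",(344.5,270.9),156.5))
t=cv2.imread("pics/top0.png");s=cv2.imread("pics/side0.png")
# full bar mask, wider box
for c,st in blobs(t,(330,264,359,280),150): print(c,st,plane("top",c,156.5))
print("lever",plane("top",(318.4,298.6),145),two((318.4,298.6),(300+(698-470)/4,190+198/4)))
plan((467,-61,200),(467,-61,165))
E
```

```text
[522.42866715 -15.12000769 150.12302376] 1.3266481318651615 [521.12836537  -8.45888491 156.5       ]
[519.29437311 -65.46818717 151.50353241] 1.1657414036845923 [518.35996001 -59.87107541 156.5       ]
[ 515.17375674 -116.64645208  148.05803716] 0.042197368285832475 [ 512.63368372 -106.55628538  156.5       ]
bar top [ 513.89816058 -116.14818456  156.5       ]
[344.         270.89565217] [6, 4, 17, 7, 115] [ 513.97065149 -115.20780175  156.5       ]
lever [466.27068173 -63.54676286 145.        ] (array([467.69445165, -63.40752204, 138.59961703]), np.float64(1.657312154457393))
tcp [210.4 587.9 221.5] F [0.11 0.07 0.93] t 0.1 yaw/45 -0.3613 w 87.07729997152653 z [-0.001 -0.002 -1.   ]
(467, -61, 200) -> [-1.1507 -1.3111  0.0559]
(467, -61, 165) -> [-1.1508 -1.3109  0.1434]
```

Emit:
jog_arm([
  [[-0.575,-0.655,0],0,-1],
  [[-0.575,-0.655,0],0,-1],
  [[-0.575,-0.655,0],0,-1],
  [[-0.575,-0.655,0],0,-1],
  [[-0.575,-0.655,0],0,-1],
  [[-0.575,-0.655,0],0,-1],
  [[-0.575,-0.655,0],0,-1],
  [[-0.575,-0.655,0],0,-1],
], newtons=10)

```text
time_s: 0.9
tcp_pos: [340.7, 259.5, 222.3]
ee_rot: [0.548, 3.092, -0.003]
ft_force: [-0.2, 0.7, 0.6]
grip_width: 30.8
finger_force: 0.0
```

```bash
python3 -c "
from h import *
plan((466.5,-62,200),(466.5,-62,165))"
```

```text
tcp [340.7 259.5 222.3] F [-0.16  0.71  0.63] t 0.9 yaw/45 -0.37 w 30.8262521780302 z [ 0.001 -0.002 -1.   ]
(466.5, -62, 200) -> [-0.5713 -0.6467  0.0576]
(466.5, -62, 165) -> [-0.5711 -0.6466  0.1451]
```

Emit:
jog_arm([
  [[-0.57,-0.647,0.05],-0.37,-1],
  [[-0.57,-0.647,0.05],-0.37,-1],
  [[-0.57,-0.647,0.05],-0.37,-1],
  [[-0.57,-0.647,0.05],-0.37,-1],
  [[-0.57,-0.647,0.05],-0.37,-1],
  [[-0.57,-0.647,0.05],-0.37,-1],
  [[-0.57,-0.647,0.05],-0.37,-1],
  [[-0.57,-0.647,0.05],-0.37,-1],
  [[-0.57,-0.647,0.05],-0.37,-1],
  [[-0.57,-0.647,0.05],-0.37,-1],
])

```text
time_s: 1.9
tcp_pos: [465.9, -55.2, 202.1]
ee_rot: [-0.084, -3.139, -0.002]
ft_force: [0.2, 0.6, 0.1]
grip_width: 0.7
finger_force: 0.0
```

```bash
python3 -c "
from h import *
plan((466,-62,160),(466,-62,101.5))
cv2.imwrite('pics/s1.png',optics.snapshot('side')[120:360,230:550].repeat(2,0).repeat(2,1))"
```

```text
tcp [465.9 -55.2 202.1] F [0.19 0.58 0.14] t 1.9 yaw/45 0.0087 w 0.7087388492704549 z [-0.001  0.001 -1.   ]
(466, -62, 160) -> [-0.0014 -0.0172  0.1052]
(466, -62, 101.5) -> [-0.0015 -0.0173  0.2514]
```

View pics/s1.png

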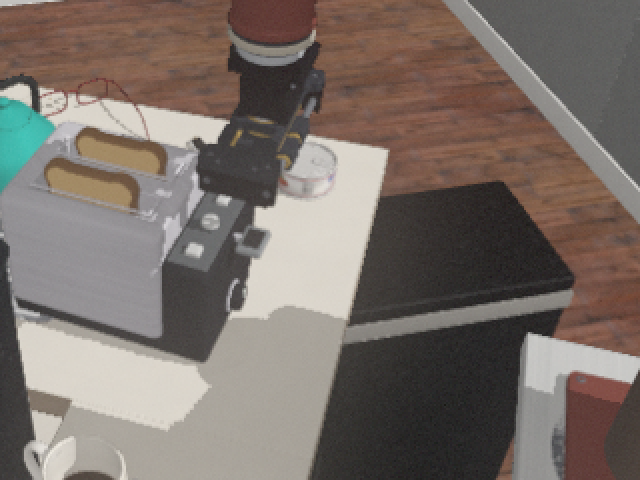

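The gripper is over the control end, with its lower edge near crop (235,200). I'll check that against the projected TCP.

```bash
python3 -c "
from h import *
c=optics.get_calibration('side');E=np.linalg.inv(c['extrinsics']);K=c['intrinsics']
for p in [(466,-62,202),(466,-62,272),(466,33,272),(466,-157,272),(466,-62,145)]:
    q=E[:3,:3]@p+E[:3,3];x=np.array([q[0],-q[1]])/-q[2];x=x*(1+c['k1']*(x@x));u=K[:2,:2]@x+K[:2,2];print(p,u.round(),((u-[230,120])*2).round())
plan()
cv2.imwrite('pics/t1.png',optics.snapshot('top')[200:380,200:440].repeat(3,0).repeat(3,1))"
```

```text
(466, -62, 202) [360. 218.] [259. 195.]
(466, -62, 272) [362. 191.] [263. 141.]
(466, 33, 272) [349. 219.] [239. 199.]
(466, -157, 272) [372. 166.] [285.  92.]
(466, -62, 145) [358. 238.] [256. 236.]
tcp [465.9 -54.8 202.3] F [-0.1   0.61  0.03] t 1.95 yaw/45 0.0101 w 0.43681244780337497 z [-0.001  0.001 -1.   ]
```

View pics/t1.png

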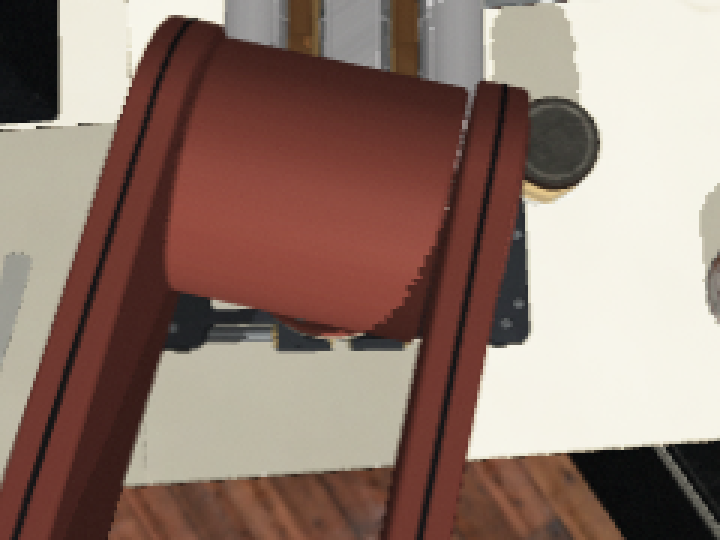

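The view agrees with the projection, and the jar is well below the body. Centring over the paddle and coming down to just above it.

Emit:
jog_arm([
  [[0,-0.017,0.05],0.01,-1],
  [[0,-0.017,0.09],0.01,-1],
  [[0,-0.017,0.11],0.01,-1],
  [[0,-0.017,0.11],0.01,-1],
  [[0,-0.017,0.11],0.01,-1],
])

```text
time_s: 2.5
tcp_pos: [466.2, -62.4, 159.2]
ee_rot: [0.094, 3.14, -0.0]
ft_force: [-0.0, -0.1, -0.2]
grip_width: 0.3
finger_force: 0.0
```

```bash
python3 -c "
from h import *
plan((466,-62,101.5))"
```

```text
tcp [466.2 -62.4 159.2] F [-0.01 -0.1  -0.23] t 2.5 yaw/45 0.0002 w 0.32299540364157714 z [ 0.001 -0.    -1.   ]
(466, -62, 101.5) -> [0.0006 0.001  0.1441]
```

Press down to about 2 mm above the stop.

Emit:
jog_arm([
  [[0,0,0.025],0,-1],
  [[0,0,0.05],0,-1],
  [[0,0,0.075],0,-1],
  [[0,0,0.1],0,-1],
  [[0,0,0.12],0,-1],
  [[0,0,0.13],0,-1],
  [[0,0,0.137],0,-1],
  [[0,0,0.14],0,-1],
  [[0,0,0.14],0,-1],
  [[0,0,0.14],0,-1],
])

```text
time_s: 3.5
tcp_pos: [467.2, -63.3, 103.0]
ee_rot: [0.096, 3.138, -0.0]
ft_force: [2.4, 0.6, 5.9]
grip_width: 0.3
finger_force: 3.1
```

Emit:
jog_arm([
  [[0,0,0.003],0,-1],
  [[0,0,0.005],0,-1],
  [[0,0,0.005],0,-1],
])

```text
time_s: 3.8
tcp_pos: [467.2, -63.3, 101.3]
ee_rot: [0.096, 3.138, -0.0]
ft_force: [0.6, 0.1, 8.9]
grip_width: 0.5
finger_force: 4.3
```

At the stop. Release, rising straight up.

Emit:
jog_arm([
  [[0,0,-0.01],0,-1],
  [[0,0,-0.02],0,-1],
  [[0,0,-0.04],0,-1],
  [[0,0,-0.1],0,-1],
  [[0,0,-0.18],0,-1],
  [[0,0,-0.25],0,-1],
  [[0,0,-0.25],0,-1],
  [[0,0,-0.25],0,-1],
])

```text
time_s: 4.6
tcp_pos: [465.7, -63.1, 200.4]
ee_rot: [-0.096, -3.14, 0.0]
ft_force: [0.4, -0.5, -0.7]
grip_width: 0.4
finger_force: 0.0
```

```bash
python3 -c "
from h import *
plan((515,-113.5,190),(515,-113.5,162))
cv2.imwrite('pics/s2.png',optics.snapshot('side')[120:360,230:550].repeat(2,0).repeat(2,1))"
```

```text
tcp [465.7 -63.1 200.4] F [ 0.37 -0.47 -0.71] t 4.6 yaw/45 -0.0015 w 0.43983974285006705 z [-0. -0. -1.]
(515, -113.5, 190) -> [-0.1307 -0.1182  0.0259]
(515, -113.5, 162) -> [-0.1307 -0.1182  0.0959]
```

View pics/s2.png

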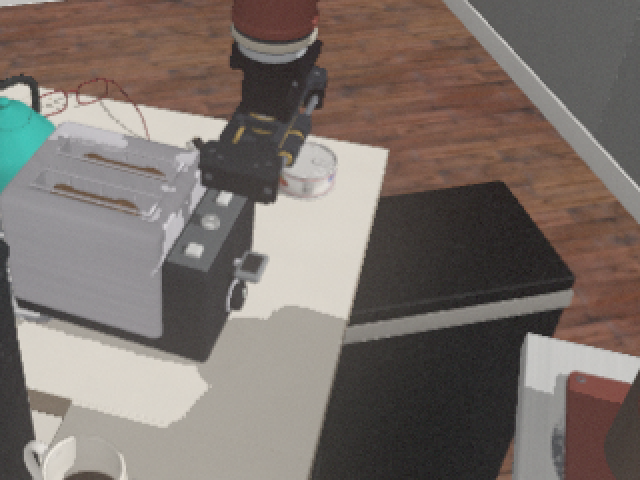

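The lever is latched low, at crop (250,265), and the toast has sunk. Now I move over the bar key at height, then down.

Emit:
jog_arm([
  [[-0.13,-0.118,0],0,-1],
  [[-0.13,-0.118,0],0,-1],
  [[-0.13,-0.118,0],0,-1],
  [[-0.13,-0.118,0.05],0,-1],
  [[-0.13,-0.118,0.085],0,-1],
  [[-0.13,-0.118,0.085],0,-1],
  [[-0.13,-0.118,0.085],0,-1],
  [[-0.13,-0.118,0.085],0,-1],
])

```text
time_s: 5.45
tcp_pos: [515.2, -113.2, 167.1]
ee_rot: [0.095, 3.139, -0.0]
ft_force: [-0.3, -0.7, 1.5]
grip_width: 0.6
finger_force: 0.0
```

```bash
python3 -c "
from h import *
plan((515,-113.5,156.5),(515,-113.5,153.2))"
```

```text
tcp [ 515.2 -113.2  167.1] F [-0.32 -0.67  1.46] t 5.45 yaw/45 -0.0009 w 0.5994258543684354 z [ 0.001 -0.    -1.   ]
(515, -113.5, 156.5) -> [ 0.0004 -0.0007  0.0266]
(515, -113.5, 153.2) -> [ 0.0004 -0.0007  0.0349]
```

Emit:
jog_arm([
  [[0,0,0.01],0,-1],
  [[0,0,0.02],0,-1],
  [[0,0,0.026],0,-1],
  [[0,0,0.03],0,-1],
  [[0,0,0.034],0,-1],
  [[0,0,0.034],0,-1],
  [[0,0,0.034],0,-1],
])

```text
time_s: 6.15
tcp_pos: [515.0, -113.4, 153.2]
ee_rot: [0.096, 3.14, 0.0]
ft_force: [-2.0, 1.1, 3.7]
grip_width: 0.5
finger_force: 1.4
```

```bash
python3 -c "
from h import *
plan()"
```

```text
tcp [ 515.  -113.4  153.2] F [-1.98  1.07  3.73] t 6.15 yaw/45 -0.0013 w 0.49012265612929645 z [ 0.  0. -1.]
```

Emit:
jog_arm([
  [[0,0,0.0015],0,-1],
  [[0,0,0.0015],0,-1],
])

```text
time_s: 6.35
tcp_pos: [515.0, -113.4, 152.8]
ee_rot: [0.096, 3.14, -0.0]
ft_force: [-2.1, 1.0, 5.0]
grip_width: 0.7
finger_force: 2.5
```

Emit:
jog_arm([
  [[0,0,-0.01],0,-1],
  [[0,0,-0.03],0,-1],
  [[0,0,-0.1],0,-1],
  [[0,0,-0.2],0,-1],
  [[0,0,-0.2],0,-1],
  [[0.4,0,-0.2],0,-1],
  [[0.4,0,-0.2],0,-1],
  [[0.4,0,-0.2],0,-1],
  [[0.4,0,-0.2],0,-1],
  [[0.4,0,-0.2],0,-1],
])

```text
time_s: 7.35
tcp_pos: [354.7, -103.7, 232.7]
ee_rot: [0.098, 3.138, -0.002]
ft_force: [1.0, 0.1, -0.6]
grip_width: 0.6
finger_force: 0.0
```

```bash
python3 -c "
from h import *
plan()
a=optics.snapshot('side')[120:360,230:550];b=optics.snapshot('top')[150:390,200:520]
cv2.imwrite('pics/e.png',np.vstack([a,b]).repeat(1,0))"
```

```text
tcp [ 354.7 -103.7  232.7] F [ 0.98  0.13 -0.58] t 7.35 yaw/45 -0.0029 w 0.6351850948849884 z [ 0.002 -0.001 -1.   ]
```

View pics/e.png

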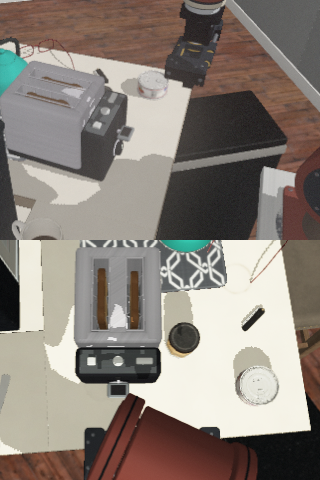

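The lever, at side crop (125,133), and the toast are still down. The keys are up, the jar and tin are unmoved, and the gripper is clear.

```bash
python3 -c "
from bench import job
print(job.close_job())"
```

```text
the job is handed in; nothing more can be done
None
```

The lever latched down with the toast lowered, the reheat key was pressed lightly (about 3.7 mm, up to 5 N) and came back up, the stop and frozen-bread keys were not touched, and the arm withdrew clear; the job is handed in with no verdict returned.

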